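# Take the ruler out of the locked desk case

### The arm

A 6-joint arm with a two-finger parallel gripper is mounted at the origin on the work surface. World frame = base frame: x ahead of the robot, y to its left, z up, the work surface at z = 0. Lengths are in m, angles in rad, forces in N, time in s.
With the tool pointing down it reaches from about 0.35 to 0.85 m from the base axis. Payload 8.1 kg.
Tool frame: the origin (TCP) lies on the centre line of the jaws, within the pads' length; the fingertips stand 17 mm ahead of it and the grasp point (between the pads) lies 2 mm behind it; z points along the fingers, y is the line along which they close (so a half turn about z gives the same grasp; the last joint's range is limited). The gripper opens to 93 mm and grips with 3 to 60 N. Pads are 15 mm wide; open, the fingers measure 128 mm over their backs; the gripper's body (75 mm by 188 mm) begins 65 mm behind the grasp point.
Start: joints at [1.216, 0.13, 1.488, -0, 1.523, -0.085], TCP at [0.16, 0.578, 0.236] pointing down, gripper open.
Joint ranges: [-2.96, 2.96], [-0.89, 2.26], [0.02, 2.5], [-1.34, 4.48], [0, 2.73], [-2.66, 2.66]. Speed limits (rad/s): [2.39, 2.39, 2.79, 3.14, 3.14, 3.14].

### API

Orientations are given as a rotation vector (axis times angle).
In Python, from plant import status, eyes, robot gives the robot as it stands. The module is installed in compiled form; this text tells all that it offers.
- The arm moves only by the tool servo_tool, never from a script. Its argument "plan" is text: rows parted by semicolons, each of 4 numbers parted by spaces: the shift along the tool's x, y, z in m, then the turn about the tool's z in degrees. A call has 1 to 12 rows; each row is the pose to reach, as a shift and turn from the pose commanded when the call began, along the tool's axes at that moment; what a row does not reach only later rows make up. A row lasts 1/12 s, in which the tool goes at most 41.7 mm and 7.16 degrees, less where a joint would pass 70% of its speed; a pose out of reach is approached as far as the arm can. A call with a gripper value outside its range is refused whole. "grip" is the closure, from -1 (fully open) to 1 (shut), set as the call begins (left out, the last holds). The fingers move at their own pace and stop on an object; "grip_force" is the grip in N (left out, the last holds). Time passes only in rows, so rows that repeat a pose let the fingers close. It gives the time, the measured TCP pose, the force, the opening and the grip force at its end, in the units of the state.
- status.read_state(): the state, without advancing time (a new reading comes with each control period).
- eyes.read_camera(name): name is "scene" or "top"; returns a dict with "image" (400x640x3 uint8, blue, green, red), "fovy" (degrees; the focal length in pixels is half the picture's height over the tangent of half this angle, whatever the lens; pixels are square), "cx", "cy" (the principal point, pixels), "world_from_camera" (4x4, takes a point from camera to world coordinates). Camera axes: x right, y down, z forward; pixel columns grow to the right and rows downward; lengths in m; the calibration is good to about 2 mm. A picture is of the moment at which its call begins. There is no depth.
- robot.close_job(): hands the job in; it is judged then, once.
The state is a dict: "t": time; "q": joint angles; "dq": joint speeds; "joint_torque": joint torques, N m; "tool_pos": TCP position; "orientation": TCP orientation; "force": force on the tool from outside, world axes, zero at the start; "wrist_torque": the same for the moment, N m; "opening": finger opening in m; "gripper_force": force on a finger pad.
Only numpy, scipy, OpenCV 4.12 (cv2) and the standard library are available. Lean on these libraries where they do the work, as an engineer would, in place of code of your own. Each camera call takes 0.05 s, during which the arm holds its last target. There are 200 camera calls.

### The job

Swing the red cam lever all the way out to unlock the lid of the white desk case, then slide the grey lid fully open by its black knob. The orange ruler inside is longer than the opening, so tilt it and draw it out end first; finish while still holding it still in the air in the gripper, its whole length at least 5 cm above the top of the lid, touching nothing else. Leave the mug, the mouse and the stapler where they are.

Things in the scene. Friction and masses are not known exactly. Their poses are not given: they have to be found in the camera images.
- case: White ruler case fixed to the desk, 146 (x) x 354 (y) x 76 mm high. Origin on the desk surface below the middle of the ruler compartment; x across it (away from the robot at yaw 0), y along it, z up. Outside y -216 to +138, walls 8 mm. Compartment x -65 to +65, y -130 to +130, floor at z 8; ribs across it at y +85 and -85, tops at z 22, carry the ruler.
- mouth (a point): Centre of the case's top opening, at case x 0, y +47.5, z 70 (wall rim height). Opening: y -35 to +130, x -65 to +65 (165 x 130 mm) once the lid is slid away. From y -35 back to y -216 a fixed dark-wood cover (z 70 to 76) roofs the case; the open lid lies on top of it.
- lid (a joint): Grey sliding lid, 146 x 173 x 6 mm, top at z 83 above the desk, straight slide along the case's -y. 0 = closed (covers the mouth), 0.169 m = fully open at its stop (mouth wholly free). Friction about 2 N, stays where left. Locked (4 mm of play) by the cam lever: do not pull until the lever is out.
- lid_knob (a point): Point on the axis of the lid's black upright round knob, 28 mm diameter, 30 mm tall (z 83 to 113 above the desk), this point is at z 100. With the lid closed it lies at x 0, y +95 in the case frame; moves with the lid.
- lever (a joint): Red cam lever on a vertical pivot on the far (+x) side of the case. 0 to 0.2 = locked, its 55 mm arm along the case's +y; it swings away from the case (clockwise from above); at 1.57 rad the arm points along the case's +x, fully out, stop at 1.6. The lid is free from about 0.7 rad, but the lever must go out all the way. Turning takes about 0.05 N m; it stays where left.
- lever_post (a point): Point on the axis of the lever's upright round post at the arm's end, 16 mm diameter; 55 mm from the pivot axis, post top at z 124, this point at z 111 above the desk, arm top at z 102. Moves with the lever.
- lever_pivot (a point): Point on the lever's vertical pivot axis, fixed on the case: x +95, y -30, z 86 in the case frame.
- ruler: Orange ruler with black ticks, 30 (x) x 240 (y) x 8 mm (z), 50 to 100 g, loose, lying flat on the ribs in the case, along the case's y to within 3 degrees, its underside 22 mm above the desk. Origin at the middle of its underside.
- ruler_end_a (a point): Middle of the ruler's +y end face (4 mm above its underside). The +y end is the one under the mouth.
- ruler_end_b (a point): Middle of the ruler's -y end face, the end under the fixed cover.
- mug: Blue mug, 76 mm diameter, 90 mm high, bystander. Origin at the centre of its underside.
- mouse: Black computer mouse, 100 x 58 x 31 mm, bystander. Origin at the centre of its underside.
- stapler: Black and teal stapler, 36 x 130 x 42 mm, bystander. Origin at the centre of its underside.

How it is judged:
By the outcome, as a careful person would: the job done as asked, in the order asked, and still so for the second after the job is handed in, while the arm keeps its last pose, push and grip.
It also fails if it takes over 64 s, if anything falls off the work surface, if the arm or the gripper's body presses on something with over 40 N, if the wrist force passes 120 N, or if a joint passes its speed limit or range.

## Working session

There is one attempt and no reset: what is moved stays moved. The work goes in short steps, Python scripts to look and compute and a tool call to move; the robot and the scene stay as the last step left them, time stands still between calls to the robot, and variables do not carry over. Pictures are saved under pics/ and viewed, at most 10 in all, crops included, and the job is handed in when it is done.

Besides the shell and the picture viewer there is one more tool, called after "Request:" by a JSON object that holds its "method" and its "body". servo_tool: Moves the arm, as the interface text tells. Its arguments: {"type":"object","properties":{"plan":{"type":"string"},"grip":{"type":"number"},"grip_force":{"type":"number"}},"required":["plan"]}

```bash
mkdir -p pics; cat > h.py <<'E'
import numpy as np, cv2
from scipy.spatial.transform import Rotation as R
from plant import status, eyes, robot
def cam(n):
    c=eyes.read_camera(n); c['f']=200/np.tan(np.radians(c['fovy'])/2); return c
def ray(c,u,v,z):
    T=c['world_from_camera']; d=T[:3,:3]@np.array([(u-c['cx'])/c['f'],(v-c['cy'])/c['f'],1]); o=T[:3,3]
    return o+d*(z-o[2])/d[2]
def proj(c,p):
    q=np.linalg.inv(c['world_from_camera'])@np.append(p,1); return c['cx']+c['f']*q[0]/q[2], c['cy']+c['f']*q[1]/q[2]
E
python3 - <<'E'
from h import *
import pickle
for n in('scene','top'):
    c=cam(n); pickle.dump(c,open(n+'.pkl','wb')); cv2.imwrite(f'pics/{n}0.png',c['image']); print(n,c['fovy'],c['cx'],c['cy'],c['world_from_camera'].round(3).tolist())
s=status.read_state(); print(s)
E
```

```text
scene 44.28774301600727 318.6095013297559 202.10156532199562 [[-0.871, 0.359, -0.336, 0.983], [0.491, 0.619, -0.613, 0.806], [-0.012, -0.699, -0.715, 0.918], [0.0, 0.0, 0.0, 1.0]]
top 45.16756257916668 325.0621151776854 202.29218264744344 [[-0.001, -0.986, 0.168, 0.374], [-1.0, -0.001, -0.011, 0.096], [0.011, -0.168, -0.986, 1.271], [0.0, 0.0, 0.0, 1.0]]
{'t': 0.1, 'q': array([ 1.21561609e+00,  1.31113656e-01,  1.48914489e+00,  3.70930955e-06,
        1.52300868e+00, -8.54115755e-02]), 'dq': array([ 0.00028459, -0.00047872, -0.00263442, -0.00176   ,  0.0002177 ,
        0.00029818]), 'joint_torque': array([ 9.58988712e-04, -5.61341107e+01, -4.93097126e+01,  7.69803068e-02,
        2.92251573e-02, -1.10582214e-04]), 'tool_pos': array([0.15972137, 0.57785219, 0.23468959]), 'orientation': array([-4.22418300e-01, -3.11268997e+00,  2.56525846e-03]), 'force': array([-0.14148298,  0.47346798,  0.73169422]), 'wrist_torque': array([0.00032663, 0.03898605, 0.00141686]), 'gripper_force': 0.0, 'opening': 0.09286164751912394}
```

View pics/top0.png

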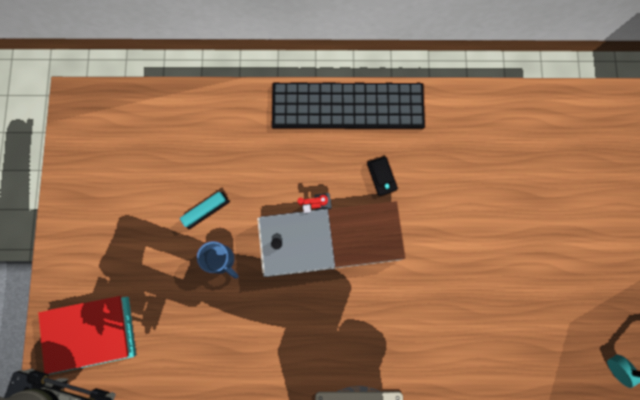

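View pics/scene0.png

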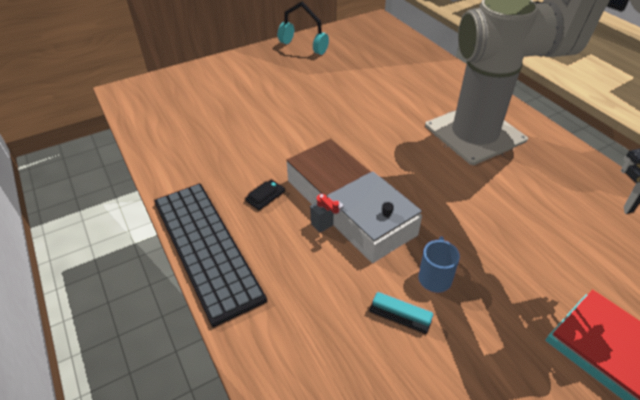

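The top view shows the case with the lid at (258–334, 209–276), the knob at (276,241), the lever at (312,202) and the cover's right edge at (398,201)–(405,257). In the scene view the knob is at (388,206) and the lever at (328,203). Next I fit the case pose.

```bash
cat > fit.py <<'E'
from h import *
import pickle
from scipy.optimize import least_squares
C={n:pickle.load(open(n+'.pkl','rb')) for n in('scene','top')}
obs=[('top',(.073,.138,.083),(258,217)),('top',(-.073,.138,.083),(262,276)),('top',(-.073,-.216,.076),(405,257)),('top',(.073,-.216,.076),(398,201)),('top',(0,.095,.113),(276.5,240.5)),
('scene',(0,.095,.113),(388,206)),('scene',(-.073,.138,.083),(420,212)),('scene',(.073,.138,.083),(372,236)),('scene',(-.073,-.035,.083),(375,174)),('scene',(.073,-.216,.076),(288,161)),('scene',(-.073,-.216,.076),(331,141))]
def W(p,x): c,s=np.cos(x[2]),np.sin(x[2]); return np.array([x[0]+c*p[0]-s*p[1],x[1]+s*p[0]+c*p[1],p[2]])
def res(x): return np.concatenate([np.array(proj(C[n],W(p,x)))-o for n,p,o in obs])
r=least_squares(res,[.45,.15,0],loss='soft_l1'); x=r.x
print(x.round(4)); print(res(x).reshape(-1,2).round(1).tolist())
np.save('case.npy',x)
for n,(u0,v0,u1,v1) in (('top',(160,130,420,290)),('scene',(230,130,480,350))):
    im=cv2.resize(C[n]['image'],None,fx=3,fy=3,interpolation=cv2.INTER_CUBIC)
    def pt(p,col): u,v=proj(C[n],W(p,x)); cv2.circle(im,(int(3*u+1),int(3*v+1)),3,col,-1)
    for a in(-.073,.073):
        for b,z in((.138,.083),(-.035,.083),(-.216,.076),(.138,0),(-.216,0)): pt((a,b,z),(0,255,0))
    pt((0,.095,.113),(255,0,255)); pt((.095,-.03,.102),(255,255,0)); pt((.095,.025,.124),(0,255,255))
    cv2.imwrite(f'pics/{n}1.png',im[3*v0:3*v1,3*u0:3*u1])
print('knob',W((0,.095,.1),x),'post',W((.095,.025,.111),x),'pivot',W((.095,-.03,.1),x))
E
python3 fit.py
```

```text
[0.4854 0.1078 0.1066]
[[-0.9, -1.9], [0.1, -2.0], [0.0, 1.6], [-0.8, -0.2], [-0.7, 0.8], [-1.1, -1.0], [1.8, -0.6], [1.5, 3.9], [-1.3, -2.9], [-1.6, -3.0], [0.0, -3.6]]
knob [0.47531015 0.20222217 0.1       ] post [0.57721681 0.142724   0.111     ] pivot [0.58306692 0.08803601 0.1       ]
```

View pics/top1.png

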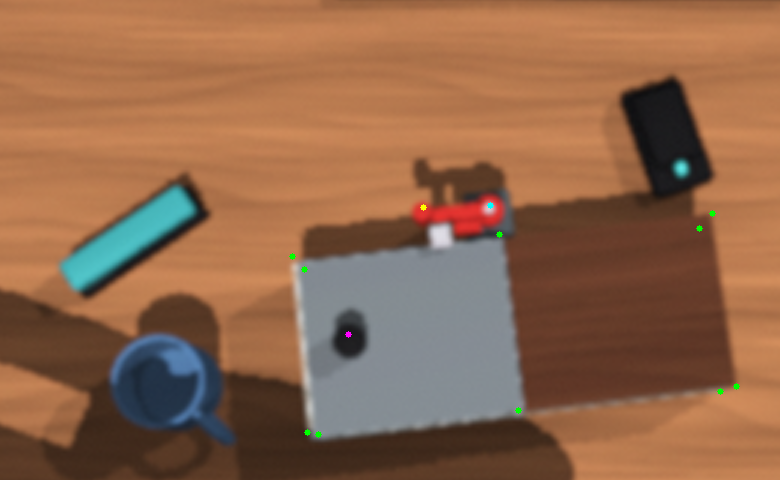

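View pics/scene1.png

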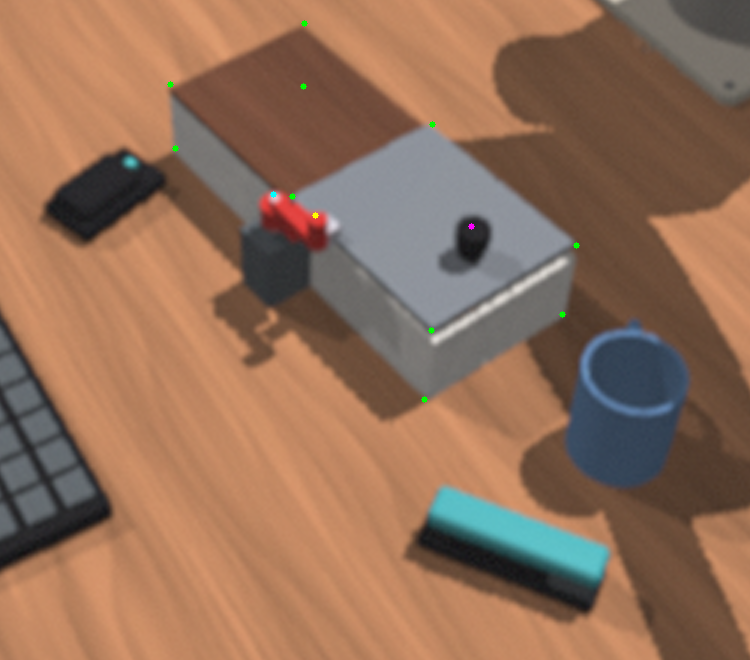

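The overlay agrees with the lid corners, the post and the pivot to about 2 mm. Some corner picks were rough, so I refit with the zoomed picks and work out the reach.

```bash
cat > refit.py <<'E'
import re
s=open('fit.py').read()
T=lambda u,v:f'({160+(u-1)/3:.2f},{130+(v-1)/3:.2f})'
S=lambda u,v:f'({230+(u-1)/3:.2f},{130+(v-1)/3:.2f})'
i=s.index('obs=');j=s.index('def W')
L=[('top','(.073,.138,.083)',T(296,261)),('top','(-.073,.138,.083)',T(311,438)),('top','(.073,-.035,.083)',T(506,235)),('top','(-.073,-.035,.083)',T(523,411)),('top','(-.073,-.216,.076)',T(735,386)),('top','(.073,-.216,.076)',T(711,214)),('top','(.095,.025,.124)',T(423,211)),('top','(.095,-.03,.104)',T(490,208)),
('scene','(-.073,.138,.083)',S(575,245)),('scene','(.073,.138,.083)',S(431,331)),('scene','(-.073,-.035,.083)',S(432,125)),('scene','(.073,-.216,.076)',S(170,91)),('scene','(-.073,-.216,.076)',S(303,27)),('scene','(.073,.138,0)',S(425,398))]
open('fit.py','w').write(s[:i]+'obs=['+','.join(f"('{a}',{b},{c})" for a,b,c in L)+']\n'+s[j:s.index('for n,(u0')]+s[s.index("print('knob'"):]) 
E
python3 refit.py; python3 fit.py; python3 - <<'E'
from h import *
s=status.read_state(); print(R.from_rotvec(s['orientation']).as_matrix().round(3))
E
```

```text
[0.4843 0.1068 0.114 ]
[[-1.1, -0.7], [-0.6, -0.9], [-2.1, 0.2], [-0.9, -0.0], [0.9, 0.0], [0.7, -0.3], [0.2, -0.6], [0.3, -0.7], [0.7, -0.7], [0.8, -0.7], [-0.0, -0.7], [-0.1, -2.0], [-0.1, -1.5], [0.4, -0.0]]
knob [0.47353305 0.2011545  0.1       ] post [0.57587912 0.14241541 0.111     ] pivot [0.58213554 0.08777241 0.1       ]
[[-0.964  0.267 -0.001]
 [ 0.267  0.964 -0.002]
 [ 0.    -0.002 -1.   ]]
```

```bash
cat >> h.py <<'E'
X=np.load('case.npy') if __import__('os').path.exists('case.npy') else None
def W(p,x=None):
    x=X if x is None else x
    c,s=np.cos(x[2]),np.sin(x[2]); return np.array([x[0]+c*p[0]-s*p[1],x[1]+s*p[0]+c*p[1],p[2]])
def go(*targets):
    "case-frame TCP targets (x,y,z[,y-axis angle in case, deg]) -> tool shifts from now"
    s=status.read_state(); M=R.from_rotvec(s['orientation']).as_matrix(); a=np.degrees(np.arctan2(M[1,1],M[0,1])-X[2])
    p=s['tool_pos']-W((0,0,0)); c,n=np.cos(X[2]),np.sin(X[2])
    print('t %.2f now case mm'%s['t'],(1000*np.array([c*p[0]+n*p[1],-n*p[0]+c*p[1],p[2]])).round(1),'ang %.1f'%a,'F',s['force'].round(1),'open %.4f gf %.1f'%(s['opening'],s['gripper_force']),'q',s['q'].round(2))
    for t in targets:
        d=M.T@(W(t[:3])-s['tool_pos']); turn=(a-t[3]) if len(t)>3 else 0
        print(t,'-> shift',d.round(4),'turn %.1f'%turn)
E
python3 - <<'E'
from h import *
import pickle
go((.095,.025,.22,0),(.095,.025,.123,0))
c=pickle.load(open('top.pkl','rb'))
for n,u,v,z in(('mug',160,378,.09),('mouse',665,137,.03),('stapler',130,237,.04)):
    p=ray(c,160+u/3,130+v/3,z)-W((0,0,0)); cc,ss=np.cos(X[2]),np.sin(X[2]); print(n,cc*p[0]+ss*p[1],-ss*p[0]+cc*p[1])
E
```

```text
t 0.10 now case mm [-268.9  504.9  234.7] ang 68.0 F [-0.1  0.5  0.7] open 0.0929 gf 0.0 q [ 1.22  0.13  1.49  0.    1.52 -0.09]
(0.095, 0.025, 0.22, 0) -> shift [-0.5172 -0.3088  0.0151] turn 68.0
(0.095, 0.025, 0.123, 0) -> shift [-0.5172 -0.3086  0.1121] turn 68.0
mug -0.014324377825893918 0.2525142701746553
mouse 0.15128700192276556 -0.1924390054595874
stapler 0.11336947924915229 0.2795691629494621
```

Request:
{"method": "servo_tool", "body": {"plan": "-0.035 -0.021 0 7;-0.07 -0.042 0 14;-0.105 -0.063 0 21;-0.14 -0.084 0 28;-0.175 -0.105 0 35;-0.21 -0.126 0 42;-0.245 -0.147 0 49;-0.28 -0.168 0 56;-0.315 -0.189 0 63;-0.35 -0.21 0 68;-0.385 -0.231 0 68;-0.42 -0.252 0 68", "grip": -0.2}}

```text
t: 1.1
tool_pos: [0.4984, 0.2216, 0.2353]
orientation: [-2.092, -2.344, 0.0]
force: [0.6, 0.4, -0.5]
opening: 0.0556
gripper_force: 0.0
```

```bash
python3 -c "
from h import *
go((.095,.025,.2,0),(.095,.025,.124,0))"
```

```text
t 1.10 now case mm [ 27.  112.5 235.3] ang -0.0 F [ 0.6  0.4 -0.5] open 0.0556 gf 0.0 q [ 0.32 -0.02  1.64  0.    1.52  0.21]
(0.095, 0.025, 0.2, 0) -> shift [-0.0875  0.068   0.0353] turn -0.0
(0.095, 0.025, 0.124, 0) -> shift [-0.0875  0.0681  0.1113] turn -0.0
```

Request:
{"method": "servo_tool", "body": {"plan": "-0.03 0.023 0 0;-0.06 0.046 0 0;-0.0875 0.068 0.01 0;-0.0875 0.068 0.04 0;-0.0875 0.068 0.07 0;-0.0875 0.068 0.1 0;-0.0875 0.068 0.11 0;-0.0875 0.068 0.11 0"}}

```text
t: 1.77
tool_pos: [0.5722, 0.1437, 0.1215]
orientation: [-2.088, -2.341, 0.009]
force: [-0.5, -0.4, -0.7]
opening: 0.0556
gripper_force: 0.0
```

Request:
{"method": "servo_tool", "body": {"plan": "0 0 0 0;0 0 0 0;0 0 0 0;0 0 0 0;0 0 0 0;0 0 0 0", "grip": 1, "grip_force": 5}}

```text
t: 2.27
tool_pos: [0.5756, 0.1445, 0.1266]
orientation: [2.09, 2.344, 0.002]
force: [-0.9, -0.4, -0.5]
opening: 0.0202
gripper_force: 0.0
```

```bash
python3 -c "
from h import *
go()
c=cam('scene'); cv2.imwrite('pics/s2.png',cv2.resize(c['image'][130:330,220:480],None,fx=3,fy=3))
for a in range(0,100,8):
  b=np.radians(a); v=np.array([55*np.sin(b),55*np.cos(b)-55]); print(a, (-v[1]*-1/1000).round(4) , (v[0]/1000).round(4))"
```

```text
t 2.27 now case mm [ 94.9  27.1 126.6] ang 0.0 F [-0.9 -0.4 -0.5] open 0.0202 gf 0.0 q [0.16 0.19 1.63 0.   1.32 0.05]
0 0.0 0.0
8 -0.0005 0.0077
16 -0.0021 0.0152
24 -0.0048 0.0224
32 -0.0084 0.0291
40 -0.0129 0.0354
48 -0.0182 0.0409
56 -0.0242 0.0456
64 -0.0309 0.0494
72 -0.038 0.0523
80 -0.0454 0.0542
88 -0.0531 0.055
96 -0.0607 0.0547
```

View pics/s2.png

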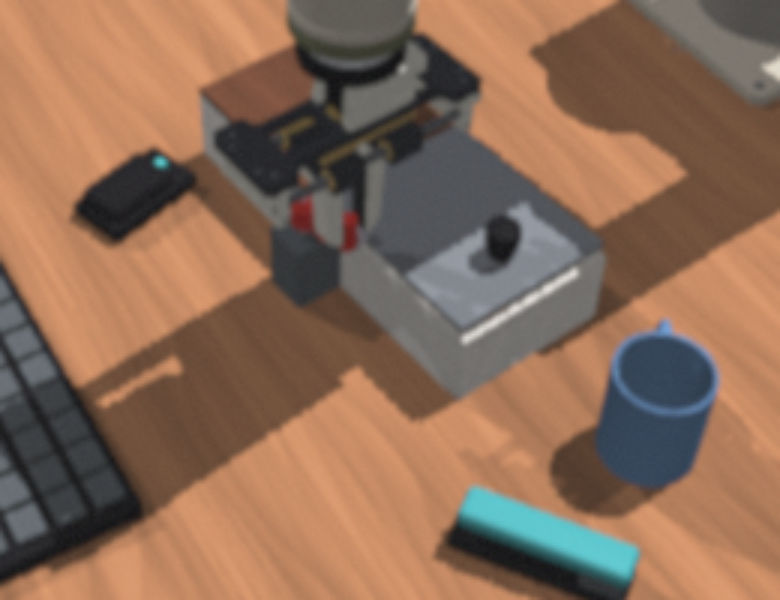

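The fingers straddle the red post at about (330,215) and are still closing.

Request:
{"method": "servo_tool", "body": {"plan": "0 0 0.002 0;-0.001 0 0.003 0;-0.001 0 0.003 0;-0.001 0 0.003 0"}}

```text
t: 2.65
tool_pos: [0.5759, 0.144, 0.1238]
orientation: [2.09, 2.344, 0.003]
force: [0.6, 2.4, 5.2]
opening: 0.016
gripper_force: 5.0
```

```bash
python3 -c "
from h import *
go((.095,.025,.124,0))"
```

```text
t 2.65 now case mm [ 95.2  26.6 123.8] ang 0.0 F [0.6 2.4 5.2] open 0.0160 gf 5.0 q [0.16 0.19 1.63 0.   1.32 0.04]
(0.095, 0.025, 0.124, 0) -> shift [-0.0016 -0.0002 -0.0002] turn 0.0
```

Request:
{"method": "servo_tool", "body": {"plan": "-0.0004 0.0069 0 7;-0.0017 0.0137 0 14;-0.0038 0.0203 0 21;-0.0066 0.0266 0 28;-0.0102 0.0325 0 35;-0.0145 0.0379 0 42;-0.0195 0.0427 0 49;-0.0249 0.0469 0 56;-0.0309 0.0504 0 63;-0.0372 0.0532 0 70;-0.0439 0.0551 0 77;-0.0507 0.0563 0 84"}}

```text
t: 3.65
tool_pos: [0.6361, 0.0991, 0.1228]
orientation: [-3.124, -0.334, 0.003]
force: [-7.0, -1.2, 4.9]
opening: 0.0161
gripper_force: 5.0
```

```bash
python3 -c "
from h import *
r=.0566
go(*[(.095+r*np.sin(b),-.03+r*np.cos(b),.124,-np.degrees(b)) for b in np.radians([84,91,93])])"
```

```text
t 3.65 now case mm [149.9 -24.9 122.8] ang -84.3 F [-7.  -1.2  4.9] open 0.0161 gf 5.0 q [0.07 0.32 1.47 0.   1.35 1.43]
(np.float64(0.15128993927784426), np.float64(-0.02408368897905081), 0.124, np.float64(-84.0)) -> shift [ 0.0014 -0.0006 -0.0012] turn -0.3
(np.float64(0.15159137954585175), np.float64(-0.030987806204350245), 0.124, np.float64(-91.0)) -> shift [ 0.001   0.0063 -0.0012] turn 6.7
(np.float64(0.15152243166710888), np.float64(-0.03296221512335062), 0.124, np.float64(-93.0)) -> shift [ 0.0008  0.0082 -0.0012] turn 8.7
```

Request:
{"method": "servo_tool", "body": {"plan": "0 0.004 0 4;0 0.0075 0 7;0 0.009 0 8;0 0.009 0 8;0 0.009 0 8"}}

```text
t: 4.07
tool_pos: [0.6373, 0.0929, 0.1223]
orientation: [-3.136, -0.126, 0.005]
force: [-7.4, 10.0, 2.7]
opening: 0.0189
gripper_force: 5.0
```

```bash
python3 -c "
from h import *
go()"
```

```text
t 4.07 now case mm [150.4 -31.2 122.3] ang -91.9 F [-7.4 10.   2.7] open 0.0189 gf 5.0 q [0.06 0.33 1.47 0.   1.35 1.55]
```

Request:
{"method": "servo_tool", "body": {"plan": "0 -0.001 0 0;0 -0.001 0 0;0 -0.001 0 0;0 -0.001 0 0;0 -0.001 -0.01 0;0 -0.001 -0.04 0;0 -0.001 -0.07 0;0 -0.001 -0.09 0", "grip": -0.4}}

```text
t: 4.73
tool_pos: [0.6396, 0.0913, 0.2165]
orientation: [3.139, 0.124, 0.005]
force: [0.7, 0.3, 0.9]
opening: 0.0638
gripper_force: 0.0
```

```bash
python3 -c "
from h import *
go((0,.095,.2,-90),(0,.095,.108,-90))
c=cam('scene'); im=c['image'].copy()
for p,col in(((.15,-.03,.124),(255,255,0)),((.095,-.03,.102),(0,255,0)),((0,.095,.113),(255,0,255))):
  u,v=proj(c,W(p)); print(u,v); cv2.circle(im,(round(u),round(v)),1,col,-1)
cv2.imwrite('pics/s3.png',cv2.resize(im[130:330,220:480],None,fx=3,fy=3))"
```

```text
t 4.73 now case mm [152.5 -33.  216.5] ang -92.0 F [0.7 0.3 0.9] open 0.0638 gf 0.0 q [ 0.06  0.26  1.38 -0.    1.5   1.55]
(0, 0.095, 0.2, -90) -> shift [-0.157  -0.1226  0.016 ] turn -2.0
(0, 0.095, 0.108, -90) -> shift [-0.1573 -0.1226  0.108 ] turn -2.0
301.559919134233 197.71509810386922
321.11413426355233 194.4154371745133
387.2311383156503 204.45079145481608
```

View pics/s3.png

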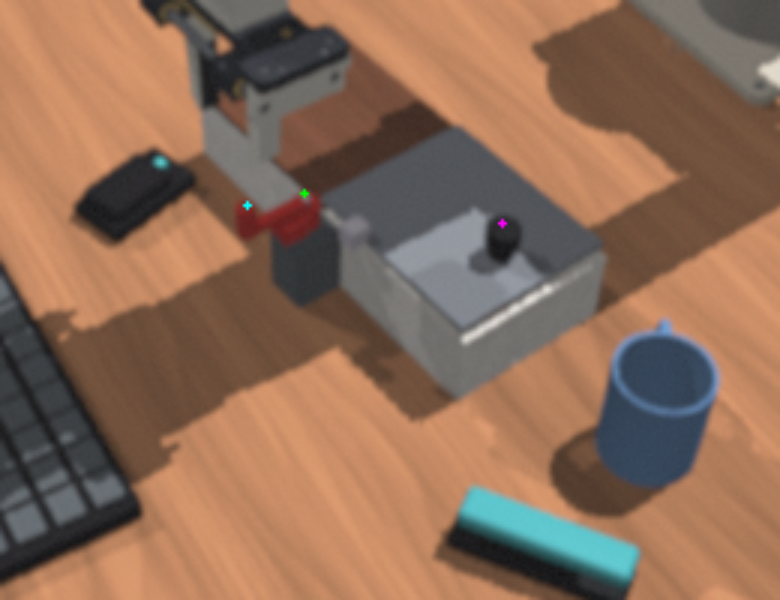

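The lever post at (247,208) sits at the predicted fully-out position, and the push against the stop read 10 N. Next is the knob, at about (502,235).

Request:
{"method": "servo_tool", "body": {"plan": "-0.03 -0.0235 0 -1;-0.06 -0.047 0 -2;-0.09 -0.0705 0 -2;-0.12 -0.094 0 -2;-0.15 -0.117 0 -2;-0.157 -0.1225 0.02 -2;-0.157 -0.1225 0.05 -2;-0.157 -0.1225 0.08 -2;-0.157 -0.1225 0.1 -2;-0.157 -0.1225 0.107 -2;-0.157 -0.1225 0.107 -2"}}

```text
t: 5.7
tool_pos: [0.4712, 0.2007, 0.104]
orientation: [3.136, 0.179, -0.005]
force: [0.2, -0.5, 0.9]
opening: 0.0651
gripper_force: 0.0
```

Request:
{"method": "servo_tool", "body": {"plan": "0 0 0 0;0 0 0 0;0 0 0 0;0 0 0 0;0 0 0 0;0 0 0 0", "grip": 1, "grip_force": 15}}

```text
t: 6.2
tool_pos: [0.473, 0.2014, 0.1063]
orientation: [-3.136, -0.179, -0.002]
force: [0.3, 2.4, 1.7]
opening: 0.0292
gripper_force: 0.9
```

```bash
python3 -c "
from h import *
go((0,-.074,.108,-90))"
```

```text
t 6.20 now case mm [ -0.5  95.3 106.3] ang -90.0 F [0.3 2.4 1.7] open 0.0292 gf 0.9 q [ 0.3  -0.    1.87  0.    1.27  1.76]
(0, -0.074, 0.108, -90) -> shift [ 0.0005  0.1693 -0.0018] turn 0.0
```

Request:
{"method": "servo_tool", "body": {"plan": "0 0 0 0;0 0.003 0 0;0 0.015 0 0;0 0.033 0 0;0 0.051 0 0;0 0.069 0 0;0 0.087 0 0;0 0.105 0 0;0 0.123 0 0;0 0.14 0 0;0 0.153 0 0;0 0.161 0 0"}}

```text
t: 7.2
tool_pos: [0.4924, 0.0397, 0.1063]
orientation: [-3.137, -0.177, -0.006]
force: [6.2, 3.2, -1.1]
opening: 0.0273
gripper_force: 15.0
```

Request:
{"method": "servo_tool", "body": {"plan": "0 0.005 0 0;0 0.008 0 0;0 0.01 0 0;0 0.01 0 0;0 0.01 0 0"}}

```text
t: 7.62
tool_pos: [0.493, 0.0346, 0.1063]
orientation: [-3.13, -0.179, -0.005]
force: [3.8, 21.0, 1.4]
opening: 0.0275
gripper_force: 15.0
```

```bash
python3 -c "
from h import *
go()"
```

```text
t 7.62 now case mm [  0.3 -72.7 106.3] ang -90.0 F [ 3.8 21.   1.4] open 0.0275 gf 15.0 q [-0.04 -0.06  1.92  0.01  1.27  1.42]
```

Request:
{"method": "servo_tool", "body": {"plan": "0 -0.002 0 0;0 -0.002 0 0;0 -0.002 0 0;0 -0.002 0 0;0 -0.002 -0.03 -7;0 -0.002 -0.06 -14;0 -0.002 -0.09 -21", "grip": -0.2}}

```text
t: 8.2
tool_pos: [0.4909, 0.0328, 0.1959]
orientation: [-3.049, -0.756, 0.004]
force: [1.4, -0.2, 0.6]
opening: 0.0558
gripper_force: 0.0
```

```bash
python3 -c "
from h import *
import pickle
go((0,.108,.2,0))
c=cam('scene'); pickle.dump(c,open('s4.pkl','wb')); im=cv2.resize(c['image'],None,fx=4,fy=4,interpolation=cv2.INTER_CUBIC)
for p,col in(((.015,.12,.03),(255,0,255)),((-.015,.12,.03),(255,0,255)),((.015,-.1,.03),(255,255,0)),((0,-.074,.113),(255,255,0)),((.073,.138,.076),(0,255,0)),((-.073,.138,.076),(0,255,0)),((.015,.03,.03),(255,0,255)),((-.015,.03,.03),(255,0,255))):
  u,v=proj(c,W(p)); cv2.circle(im,(round(4*u+1.5),round(4*v+1.5)),3,col,-1)
cv2.imwrite('pics/s4.png',im[4*130:4*270,4*270:4*460])"
```

```text
t 8.20 now case mm [ -1.9 -74.3 195.9] ang -68.7 F [ 1.4 -0.2  0.6] open 0.0558 gf 0.0 q [-0.04 -0.14  1.83 -0.    1.45  1.05]
(0, 0.108, 0.2, 0) -> shift [ 0.0681 -0.1691 -0.0041] turn -68.7
```

View pics/s4.png

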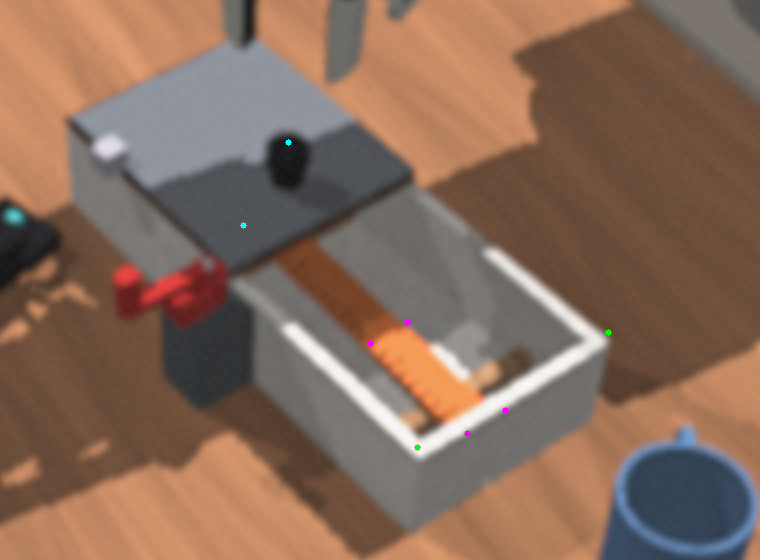

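The lid is fully open, with its knob at (288,143), and the orange ruler is visible from (290,250) to (465,410). I segment it to get its x and yaw.

```bash
python3 -c "
from h import *
import pickle
c=pickle.load(open('s4.pkl','rb')); im=c['image']
h=cv2.cvtColor(im,cv2.COLOR_BGR2HSV).astype(int)
m=(h[...,1]>170)&(h[...,0]>5)&(h[...,0]<20)
P=[]
for v in range(185,240):
  for u in range(330,400):
    if m[v,u]:
      p=ray(c,u,v,.03)-W((0,0,0)); cc,s=np.cos(X[2]),np.sin(X[2]); P.append((cc*p[0]+s*p[1],-s*p[0]+cc*p[1]))
P=np.array(P)*1000
P=P[abs(P[:,0])<40]
for y in range(-50,125,10):
  q=P[abs(P[:,1]-y)<5]
  if len(q): print(y,len(q),np.percentile(q[:,0],[2,50,98]).round(1))
"
```

```text
-50 6 [-5.4 -0.5 12.4]
-40 8 [-5.3 -2.   3.4]
-30 7 [-7.  -4.7 12.6]
-20 7 [-6.5 -2.1 10.4]
-10 7 [-5.5  0.3 12.5]
0 5 [-3.5 -1.1  6.6]
10 9 [-4.9  1.1  9.6]
20 18 [-6.4  3.9 13.3]
30 21 [-7.1  2.1 14.5]
40 4 [15.  16.8 17. ]
50 5 [15.1 15.4 17.4]
60 5 [15.6 17.5 17.8]
70 5 [15.9 16.2 18.1]
80 5 [16.5 18.3 18.6]
90 5 [17.1 18.9 20.7]
100 7 [10.  17.3 21. ]
```

Request:
{"method": "servo_tool", "body": {"plan": "0.008 -0.02 0 -7;0.016 -0.04 0 -14;0.024 -0.06 0 -21;0.032 -0.08 0 -28;0.04 -0.1 0 -35;0.05 -0.12 0 -42;0.06 -0.14 0 -49;0.069 -0.155 0 -56;0.07 -0.165 0 -63;0.07 -0.167 0 -68.7;0.07 -0.167 0 -68.7;0.07 -0.167 0 -68.7"}}

```text
t: 9.25
tool_pos: [0.4766, 0.2134, 0.1953]
orientation: [2.101, 2.335, -0.001]
force: [-0.5, 0.3, -0.8]
opening: 0.0557
gripper_force: 0.0
```

```bash
python3 -c "
from h import *
go((0.003,.106,.08,0),(0.003,.106,.031,0))
import pickle
c=pickle.load(open('s4.pkl','rb'))
for u,v,z in((482,392,.03),(408,325,.03),(371,343,.03),(445,420,.03),(365,338,.03),(500,372,.022),(415,415,.022),(288,328,.07),(490,250,.07),(605,345,.07)):
  p=ray(c,270+u/4,130+v/4,z)-W((0,0,0)); cc,s=np.cos(X[2]),np.sin(X[2]); print(u,v,(1000*(cc*p[0]+s*p[1])).round(1),(1000*(-s*p[0]+cc*p[1])).round(1))
"
```

```text
t 9.25 now case mm [  4.5 106.8 195.3] ang -0.5 F [-0.5  0.3 -0.8] open 0.0557 gf 0.0 q [ 0.32 -0.06  1.75 -0.    1.44  0.22]
(0.003, 0.106, 0.08, 0) -> shift [-0.0008 -0.0014  0.1153] turn -0.5
(0.003, 0.106, 0.031, 0) -> shift [-0.0008 -0.0014  0.1643] turn -0.5
482 392 -13.3 102.7
408 325 -13.5 34.1
371 343 14.6 32.2
445 420 19.0 106.1
365 338 14.9 26.7
500 372 -38.2 92.2
415 415 25.8 87.7
288 328 71.4 20.9
490 250 -68.2 43.0
605 345 -68.8 142.2
```

Request:
{"method": "servo_tool", "body": {"plan": "0.001 -0.002 0.03 0;0.001 -0.002 0.06 0;0.001 -0.002 0.09 0;0.001 -0.002 0.115 0;0.001 -0.002 0.13 0;0.001 -0.002 0.14 0;0.001 -0.002 0.148 0;0.001 -0.002 0.154 0;0.001 -0.002 0.159 0;0.001 -0.002 0.162 0;0.001 -0.002 0.164 0;0.001 -0.002 0.164 0"}}

```text
t: 10.25
tool_pos: [0.4748, 0.2147, 0.0318]
orientation: [2.097, 2.339, 0.001]
force: [0.4, 0.3, 0.2]
opening: 0.0558
gripper_force: 0.0
```

Request:
{"method": "servo_tool", "body": {"plan": "0 0 0 0;0 0 0 0;0 0 0 0;0 0 0 0;0 0 0 0;0 0 0 0;0 0 0 0", "grip": 1, "grip_force": 6}}

```text
t: 10.83
tool_pos: [0.4747, 0.2146, 0.0319]
orientation: [2.097, 2.339, 0.0]
force: [-1.8, 1.4, 1.8]
opening: 0.03
gripper_force: 6.0
```

```bash
python3 -c "
from h import *
go((0.003,.106,.031,0))"
```

```text
t 10.83 now case mm [  2.7 108.2  31.9] ang -0.3 F [-1.8  1.4  1.8] open 0.0300 gf 6.0 q [0.33 0.12 1.89 0.   1.13 0.22]
(0.003, 0.106, 0.031, 0) -> shift [-0.0022  0.0003  0.0009] turn -0.3
```

Request:
{"method": "servo_tool", "body": {"plan": "0 0 -0.003 0;0 0 -0.009 0;-0.001 0 -0.015 0;-0.001 0 -0.021 0;-0.002 0 -0.027 0;-0.0035 0 -0.034 0;-0.005 0 -0.041 0;-0.007 0 -0.048 0;-0.009 0 -0.055 0;-0.0115 0 -0.062 0;-0.014 0 -0.069 0;-0.0155 0 -0.073 0"}}

```text
t: 11.83
tool_pos: [0.4767, 0.1989, 0.1059]
orientation: [2.097, 2.338, 0.001]
force: [-0.6, 0.0, -0.3]
opening: 0.0298
gripper_force: 6.0
```

```bash
python3 -c "
from h import *
go()
c=cam('scene');cv2.imwrite('pics/s5.png',cv2.resize(c['image'][110:280,270:470],None,fx=4,fy=4)[:600])"
```

```text
t 11.83 now case mm [  2.9  92.4 105.9] ang -0.3 F [-0.6  0.  -0.3] open 0.0298 gf 6.0 q [ 0.3   0.01  1.86 -0.    1.27  0.19]
```

View pics/s5.png

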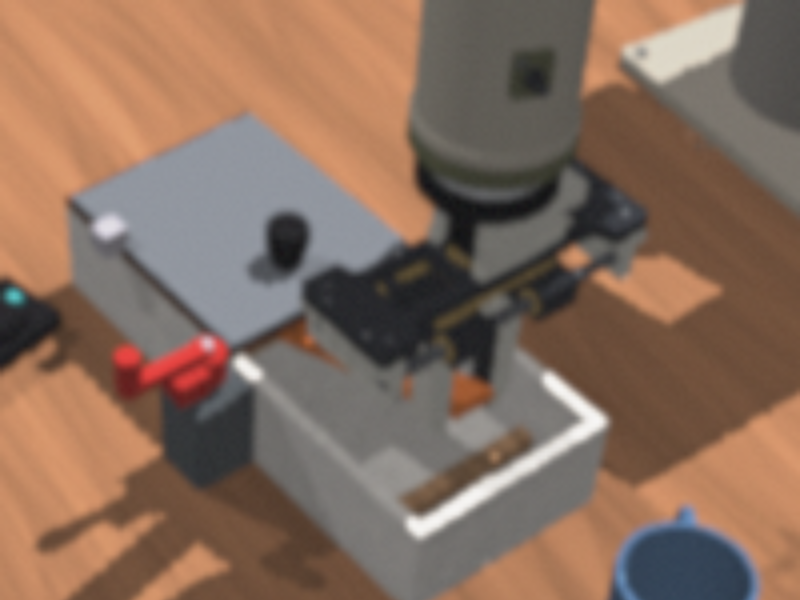

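The ruler is held and tilted, its near end at (470,395) between the fingers. I lock the grip and draw it out along its axis.

Request:
{"method": "servo_tool", "body": {"plan": "0 0 0 0;0 0 0 0;0 0 0 0;0.005 0 -0.002 0;0.012 0 -0.005 0;0.02 0 -0.008 0;0.028 0 -0.0115 0;0.036 0 -0.0145 0;0.044 0 -0.018 0;0.052 0 -0.021 0;0.058 0 -0.0235 0;0.06 0 -0.0245 0", "grip_force": 40}}

```text
t: 12.88
tool_pos: [0.4698, 0.2601, 0.1298]
orientation: [2.096, 2.34, 0.001]
force: [1.1, 0.3, -1.5]
opening: 0.0295
gripper_force: 40.0
```

```bash
python3 -c "
from h import *
go()"
```

```text
t 12.88 now case mm [  3.  154.  129.8] ang -0.2 F [ 1.1  0.3 -1.5] open 0.0295 gf 40.0 q [0.41 0.04 1.79 0.   1.32 0.3 ]
```

Request:
{"method": "servo_tool", "body": {"plan": "0.005 0 -0.002 0;0.013 0 -0.005 0;0.021 0 -0.0085 0;0.029 0 -0.012 0;0.037 0 -0.015 0;0.045 0 -0.018 0;0.053 0 -0.0215 0;0.061 0 -0.0245 0;0.067 0 -0.027 0;0.07 0 -0.028 0;0.07 0 -0.028 0"}}

```text
t: 13.8
tool_pos: [0.4621, 0.3292, 0.1575]
orientation: [2.096, 2.34, 0.001]
force: [1.2, -0.2, -0.6]
opening: 0.0294
gripper_force: 40.0
```

```bash
python3 -c "
from h import *
go()
c=cam('scene');cv2.imwrite('pics/s6.png',cv2.resize(c['image'][90:290,260:500],None,fx=3,fy=3))"
```

```text
t 13.80 now case mm [  3.2 223.5 157.5] ang -0.2 F [ 1.2 -0.2 -0.6] open 0.0294 gf 40.0 q [0.53 0.09 1.67 0.   1.38 0.42]
```

View pics/s6.png

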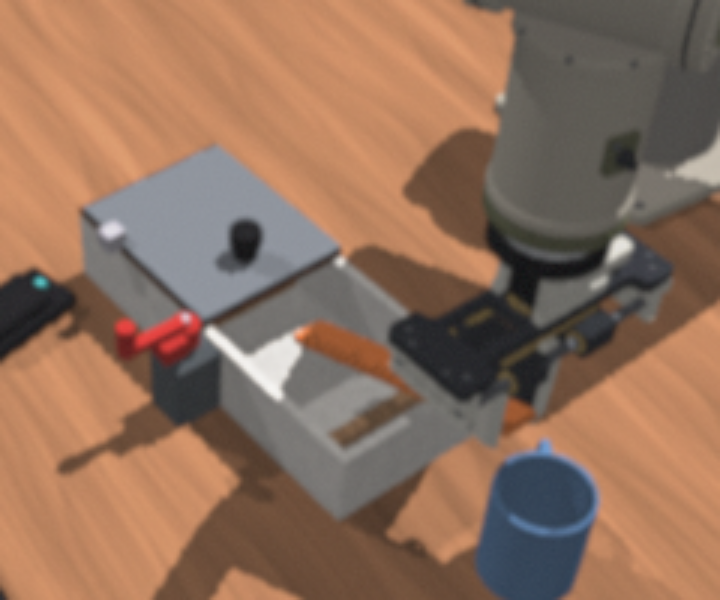

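End b, at (305,335), is clear of the lid edge, the contact force is near zero and the angle holds. I raise it straight up.

Request:
{"method": "servo_tool", "body": {"plan": "0 0 -0.008 0;0 0 -0.022 0;0 0 -0.039 0;0 0 -0.057 0;0 0 -0.075 0;0 0 -0.093 0;0 0 -0.111 0;0 0 -0.129 0;0 0 -0.144 0;0 0 -0.154 0;0 0 -0.159 0;0 0 -0.16 0"}}

```text
t: 14.85
tool_pos: [0.4625, 0.3283, 0.3183]
orientation: [2.097, 2.338, 0.002]
force: [-0.4, 0.0, -1.6]
opening: 0.0295
gripper_force: 40.0
```

Request:
{"method": "servo_tool", "body": {"plan": "0 0 0 0;0 0 0 0;0 0 0 0;0 0 0 0;0 0 0 0;0 0 0 0;0 0 0 0;0 0 0 0"}}

```text
t: 15.52
tool_pos: [0.4621, 0.3284, 0.3171]
orientation: [-2.097, -2.339, 0.0]
force: [0.8, 0.5, -0.7]
opening: 0.0292
gripper_force: 40.0
```

```bash
python3 -c "
from h import *
go()
c=cam('scene');im=cv2.resize(c['image'],None,fx=1.25,fy=1.25)
cv2.imwrite('pics/s7.png',im)
for y in(-.01,.0,.01,.02):
  print(y,[np.round(proj(c,W((.003,y,z))),0).tolist() for z in(.133,.19,.21,.23)])"
```

```text
t 15.52 now case mm [  3.1 222.7 317.1] ang -0.3 F [ 0.8  0.5 -0.7] open 0.0292 gf 40.0 q [0.53 0.02 1.46 0.   1.66 0.42]
-0.01 [[357.0, 174.0], [358.0, 155.0], [359.0, 148.0], [359.0, 141.0]]
0.0 [[360.0, 176.0], [361.0, 157.0], [362.0, 150.0], [362.0, 143.0]]
0.01 [[363.0, 178.0], [364.0, 160.0], [365.0, 153.0], [365.0, 146.0]]
0.02 [[366.0, 180.0], [367.0, 162.0], [367.0, 155.0], [368.0, 148.0]]
```

View pics/s7.png

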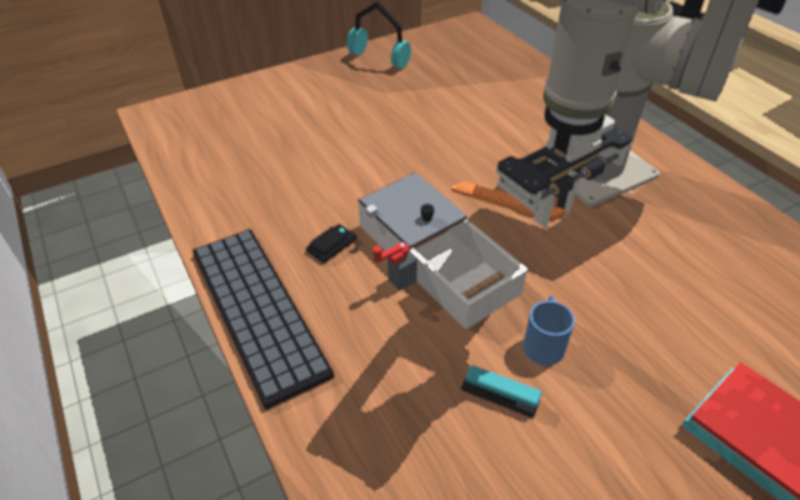

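End b, at (455,188) in this view, lies near z 0.21 m, well above the required 0.133 m. The lid is open, the lever is out and the bystanders have not moved.

```bash
python3 -c "
from h import *
print(robot.close_job())"
```

```text
the job is handed in; nothing more can be done
None
```

The job is handed in: the lever is fully out, the lid is open to its stop, and the ruler is held still, tilted, its lowest end at about z 0.21 m against the required 0.133 m; the mug, mouse and stapler were left alone.

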